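# Pyramid of swingarm bushes in the stacking rack

## Robot

A 7-joint arm with a two-finger parallel gripper is mounted at the origin on the work surface. World frame = base frame: x ahead of the robot, y to its left, z up, the work surface at z = 0. Lengths are in m, angles in rad, forces in N, time in s.
With the tool pointing down it reaches from about 0.425 to 0.875 m from the base axis. Payload 4.7 kg.
Tool frame: the origin (TCP) lies midway between the tips of the shut fingers; the grasp point (between the pads) lies 19 mm behind it; y points along the fingers, z is the direction in which the jaws open and shut, and the axes are right-handed (so a half turn about y gives the same grasp; the last joint's range is limited). The gripper opens to 87 mm and grips with 3 to 60 N. Pads are 19 mm wide; open, the fingers measure 117 mm over their backs; the gripper's body (75 mm by 190 mm) begins 51 mm behind the grasp point.
Start: joints at [1.215, 0.321, -0.07, 1.45, 0.023, 1.371, -0.057], TCP at [0.235, -0.606, 0.223] pointing down, gripper open.
Joint ranges: [-2.86, 2.86], [-0.3, 2.09], [-1.38, 1.24], [0.06, 2.45], [-1.56, 4.7], [0.09, 2.05], [-2.69, 2.69]. Speed limits (rad/s): [2.57, 2.57, 3.14, 3.14, 3.14, 3.14, 3.14].

## Interface

Orientations are given as a rotation vector (axis times angle).
In Python, from cell import manip gives the robot as it stands. Calls block until the motion is done:
- manip.movep(position, orientation): joint-space move of the TCP to a pose.
- manip.line_to(position, orientation=None, feed=0.15, threshold=None): straight line of the TCP; orientation=None keeps the orientation; feed is the mean speed in m/s. With threshold (N) it stops when the force on the tool has changed by that much, and returns True; else False.
- manip.move_j(angles): joint-space move.
- manip.move_gripper(opening, newtons=None): finger opening in m; newtons is the grip in N (None keeps the last); returns when the fingers have stopped.
- manip.wait(seconds).
- manip.inverse_kinematics(position, orientation): joint angles nearest the present ones, or None.
- manip.observe(): the state.
- manip.read_camera(name): name is "scene" or "top" or "wrist"; returns (picture, depth): 480x640x3 uint8, red, green, blue; 480x640 float32, m along the optical axis (not along the pixel's ray), 0 where there is no reading.
- manip.camera_info(name): a dict with "camera_matrix" (3x3 intrinsics, pixels), "k1" (the pictures are not rectified: a ray, as slopes to the right and down, at radius r is drawn at 1 + k1 r^2 times it, then the intrinsics apply), "pose" (4x4, takes a point from camera to world coordinates). Camera axes: x right, y down, z forward; pixel columns grow to the right and rows downward; lengths in m; the calibration is good to about 2 mm. A picture is of the moment at which its call begins: read the wrist's pose just before it. camera_info takes no time and is no camera call; for the wrist camera it gives the pose at the moment of the call.
A pose or a line that the arm cannot do raises manip.MotionError and nothing moves.
- manip.finish_job(): hands the job in, once; it reports no verdict.
Trained networks look in the newest picture that a camera, given by its name, has taken for a name from the list of things; names that differ only in an ending like _2 or _b are one class to them, and where a whole thing is asked for, a point or a joint stands for the part that bears it (a point fixed in the world has none). Each returns a list of dicts, best first, with "score" (0 to 1); they miss things now and then, are a little off and sometimes report something else, mostly with a low value. They report only what shows in the picture. A call takes as long as a camera call. They do not tell look-alikes from the thing itself.
- manip.boxes_of(camera, name): "box" ([left, top, right, bottom] in pixels, round what is visible of it).
- manip.masks_of(camera, name): "region" (480x640 bool, what is visible of it) and "box" ([left, top, right, bottom] in pixels, round what is visible of it).
- manip.mark_of(camera, name): "location" ([column, row] in pixels: a listed point, or the origin of a listed thing).
The state is a dict: "clock": time; "q": joint angles; "joint_vel": joint speeds; "tau": joint torques, N m; "tcp_pos": TCP position; "ee_rot": TCP orientation; "ft_force": force on the tool from outside, world axes, zero at the start; "moment": the same for the moment, N m; "gripper_width": finger opening in m.
Only numpy, scipy, OpenCV 4.12 (cv2) and the standard library are available. Lean on these libraries where they do the work, as an engineer would, in place of code of your own. Each camera call takes 0.05 s, during which the arm holds its last target.

## Task

Take the long steel bush out of its slot in the dark grey compartment bin and lay it in the groove of the V-block; let go there and take it again round its middle, because the rack's end boards leave no room for fingers at its ends. Then lower it, without dropping it, into the gap on top of the two bushes lying in the plywood rack, so that it rests on both as a pyramid, and let go. Leave everything else as it lies.

Things in the scene. Friction and masses are not known exactly. Their poses are not given: they have to be found in the camera images.
- sleeve: The long plain steel bush: lying cylinder 40 mm in diameter, 60 mm long, dark bore at both ends (drawn only: flat ends, nothing can enter). Starts lying in one of the three slots of the dark grey bin, along the slot. Origin at its centre; its x axis is the cylinder's axis. About 0.3 kg.
- lower_a: One of the two equal bushes (40 mm diameter, 60 mm long) lying side by side in the rack, at the rack's -y side; origin at its centre, x along its axis.
- lower_b: The other bush lying in the rack, at the rack's +y side; same size, origin at its centre, x along its axis.
- bin: Dark grey plastic compartment bin, fixed, 158 mm long (x) by 148 mm wide (y) by 50 mm high, open at the top; origin under its centre. Three slots along x, centred at y = -48, 0, +48 mm, each 44 mm wide and 150 mm long inside; floor 4 mm thick, walls 4 mm. A bush lies wholly below the rim: only its ends can be reached by fingers.
- v_rest: Aluminium V-block, fixed, 40 mm long (x) by about 40 mm wide (y), 19 mm high; a shallow V groove (120 degrees) runs along its x axis, its bottom 8 mm up. Origin under its centre. The bush overhangs it by 10 mm at each end.
- v_seat (a point): Where the centre of a 40 mm bush lies when it rests in the V-block (31 mm above the table); x along the groove.
- rack: Plywood stacking rack, fixed; origin under its centre, x along the axes of the bushes. Floor 5 mm thick, 72 mm between the two end boards (6 mm thick at x = +-39 mm; full width 95 mm up to 38 mm high, then 44 mm wide up to 92 mm high), low side walls 30 mm high, 83 mm apart inside.
- rack_top_seat (a point): Where the centre of the bush lies when it is saddled in the gap on top of the two lower ones (59 mm above the table, on the rack's centre line, midway between the end boards); x along the bushes' axes.
- short_sleeve: Bystander: shorter steel bush, 40 mm diameter but only 34 mm long, in another slot of the bin; origin at its centre, x along its axis.
- spring: Bystander: chrome kickstand spring, 22 mm diameter, 106 mm long with its hooks, in another slot of the bin; origin at its centre, x along it.
- pad_a: Bystander: steel brake pad, 83 x 42 x 10 mm, lying beyond the V-block; origin under its centre.
- pad_b: Bystander: the second brake pad, 83 x 42 x 10 mm; origin under its centre.
- cup: Bystander: white ceramic cup of bolts, 70 mm across at the rim, 75 mm high, bolts up to 95 mm; origin under its centre, z up.
Not all that is in view belongs to the job. Leave any red look-alike of the sleeve alone.

How it is judged:
On the way:
1. the long bush lies in the V-block's groove (centre within 15 mm along it, 5 mm otherwise, axis within 0.15 rad), at rest and let go (x of sleeve in the frame of v_seat between -0.015 and 0.015 m and y of sleeve in the frame of v_seat between -0.005 and 0.005 m and z of sleeve in the frame of v_seat between -0.005 and 0.005 m and angle between the x axis of sleeve and the x axis of v_rest, either way round below 0.15 rad and contact force between sleeve and the fingers below 0.05 N and linear speed of sleeve below 0.03 m/s), for 0.2 s.
At the end, for the whole second after the job is handed in: The long bush lies still and untouched in the gap on both lower bushes: centre within 8 mm along the axis, 6 mm across and 5 mm in height of the seat, axis within 0.12 rad of the rack's; each lower bush still on the rack floor, on its own side, within 5 mm across (x of sleeve in the frame of rack_top_seat between -0.008 and 0.008 m and y of sleeve in the frame of rack_top_seat between -0.006 and 0.006 m and z of sleeve in the frame of rack_top_seat between -0.005 and 0.005 m and angle between the x axis of sleeve and the x axis of rack, either way round below 0.12 rad and y of lower_a in the frame of rack between -0.0257 and -0.0157 m and z of each of lower_a, lower_b in the frame of rack below 0.029 m and contact force between sleeve and lower_a above 0.2 N and y of lower_b in the frame of rack between 0.0157 and 0.0257 m and contact force between sleeve and lower_b above 0.2 N and linear speed of sleeve below 0.02 m/s and angular speed of sleeve below 0.3 rad/s and contact force between sleeve and the fingers below 0.05 N).
It fails at once if the sleeve is dropped or thrown into the rack (faster than 0.45 m/s within 30 mm of its seat; a fall of about 10 mm) (distance between sleeve and rack_top_seat below 0.03 m and linear speed of sleeve above 0.45 m/s).
It fails at once if another loose thing is moved by more than 35 mm (distance of any of short_sleeve, spring, pad_a, pad_b, cup from where it was at the start of the episode above 0.035 m).
It fails at once if the cup of bolts is tipped by more than 0.35 rad (angle between cup's own z axis and vertical above 0.35 rad).
It also fails if it takes over 58 s, if anything falls off the work surface, if the arm or the gripper's body presses on something with over 40 N, if the wrist force passes 120 N, or if a joint passes its speed limit or range.

## Working session

There is one attempt and no reset: what is moved stays moved. The work goes in short steps, each a Python script; the robot and the scene stay as the last script left them, time stands still between calls to the robot, and variables do not carry over. Pictures are saved under pics/ and viewed, and the job is handed in when it is done.

```bash
ls; mkdir -p pics; cat > h.py <<'E'
import numpy as np, cv2
from cell import manip
def info(n):
    c=manip.camera_info(n); return np.array(c["camera_matrix"]),c["k1"],np.array(c["pose"])
def shot(n,fn=None):
    I=info(n); p,d=manip.read_camera(n)
    if fn: cv2.imwrite('pics/'+fn,p[:,:,::-1])
    return p,d,I
def rays(uv,I):
    K,k1,T=I; uv=np.atleast_2d(np.array(uv,float))
    xd=(uv[:,0]-K[0,2])/K[0,0]; yd=(uv[:,1]-K[1,2])/K[1,1]
    rd=np.hypot(xd,yd); r=rd.copy()
    for _ in range(30): r=rd/(1+k1*r*r)
    s=np.where(rd>0,r/np.maximum(rd,1e-12),1); return np.c_[xd*s,yd*s,np.ones(len(xd))]
def at_z(uv,z,I):
    R=rays(uv,I)@I[2][:3,:3].T; o=I[2][:3,3]
    return o+R*((z-o[2])/R[:,2])[:,None]
def cloud(mask,d,I):
    v,u=np.nonzero(mask&(d>0)); 
    P=rays(np.c_[u,v],I)*d[v,u][:,None]
    return P@I[2][:3,:3].T+I[2][:3,3]
def proj(P,I):
    K,k1,T=I; P=np.atleast_2d(P); c=(P-T[:3,3])@T[:3,:3]
    x=c[:,:2]/c[:,2:]; x=x*(1+k1*(x**2).sum(1))[:,None]
    return x*[K[0,0],K[1,1]]+[K[0,2],K[1,2]]
E
python3 - <<'E'
from h import *
for n in ("scene","top","wrist"):
    p,d,I=shot(n,n+'0.png'); print(n,I[0][0,0],I[1],I[2].round(3).tolist())
s=manip.observe(); print(s['tcp_pos'],s['ee_rot'],s['clock'],s['gripper_width'],s['ft_force'])
E
```

```text
pics
scene 541.7908294399527 -0.0712408510568073 [[0.616, 0.486, -0.62, 1.365], [0.788, -0.375, 0.489, -0.609], [0.005, -0.79, -0.614, 0.768], [0.0, 0.0, 0.0, 1.0]]
top 563.1024141932827 -0.0944942393642758 [[-0.02, -0.992, 0.121, 0.522], [-1.0, 0.021, 0.003, -0.043], [-0.006, -0.121, -0.993, 1.165], [0.0, 0.0, 0.0, 1.0]]
wrist 394.1816384758604 -0.07823538991453306 [[0.362, -0.899, -0.247, 0.301], [-0.932, -0.349, -0.094, -0.58], [-0.002, 0.265, -0.964, 0.383], [0.0, 0.0, 0.0, 1.0]]
[ 0.2347286  -0.6056852   0.22173298] [-0.37818836  2.02104917 -2.01814501] 0.15 0.0867925850249402 [ 0.40406738  0.71207065 -0.5407501 ]
```

View pics/top0.png

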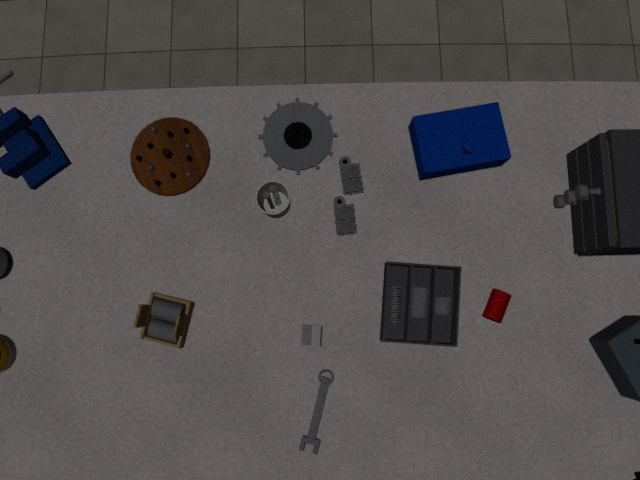

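View pics/scene0.png

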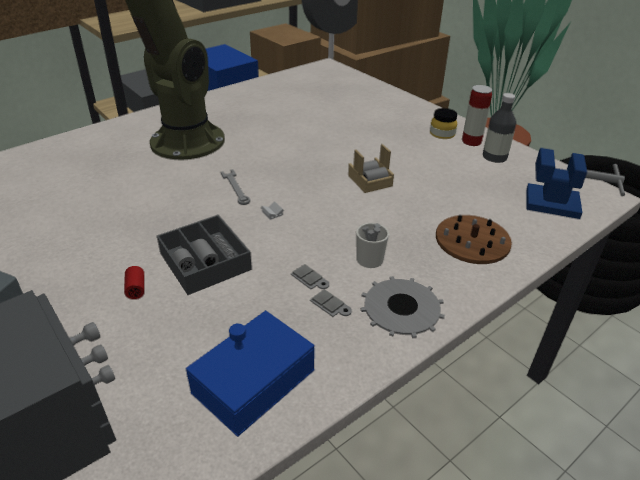

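```bash
python3 - <<'E'
from h import *
p,d,I=shot('top')
for n in ['sleeve','lower_a','short_sleeve','bin','v_rest','rack','pad_a','cup','spring']:
    for m in manip.masks_of('top',n)[:4]:
        C=cloud(m['region'],d,I); 
        print(n,round(m['score'],2),np.round(m['box']).tolist(),np.median(C,0).round(3),C.min(0).round(3),C.max(0).round(3))
for n in ['sleeve','v_rest','v_seat','rack','rack_top_seat','bin','lower_a','lower_b']:
    for m in manip.mark_of('top',n)[:3]: print(n,round(m['score'],2),np.round(m['location'],1))
E
```

```text
sleeve 0.66 [412.0, 287.0, 431.0, 317.0] [ 0.52  -0.231  0.042] [ 0.492 -0.253  0.027] [ 0.552 -0.213  0.051]
sleeve 0.58 [484.0, 286.0, 509.0, 324.0] [ 0.512 -0.387  0.038] [ 0.477 -0.42  -0.003] [ 0.547 -0.362  0.048]
lower_a 0.86 [149.0, 297.0, 187.0, 321.0] [0.519 0.274 0.042] [0.495 0.237 0.001] [0.544 0.309 0.092]
lower_a 0.73 [144.0, 316.0, 179.0, 344.0] [0.476 0.283 0.042] [0.449 0.244 0.004] [0.502 0.323 0.096]
lower_a 0.33 [300.0, 321.0, 326.0, 346.0] [ 0.46  -0.014  0.015] [ 0.44  -0.037  0.002] [0.481 0.006 0.024]
short_sleeve 0.86 [433.0, 299.0, 455.0, 314.0] [ 0.514 -0.278  0.043] [ 0.497 -0.298  0.032] [ 0.531 -0.263  0.05 ]
short_sleeve 0.17 [380.0, 260.0, 462.0, 342.0] [ 0.518 -0.241  0.008] [ 0.433 -0.32  -0.003] [ 0.603 -0.154  0.059]
bin 0.69 [381.0, 262.0, 464.0, 344.0] [ 0.519 -0.242  0.008] [ 0.434 -0.315 -0.001] [ 0.602 -0.154  0.059]
v_rest 0.6 [299.0, 326.0, 322.0, 346.0] [ 0.46  -0.014  0.015] [ 0.44  -0.037  0.001] [0.481 0.006 0.024]
rack 0.88 [132.0, 292.0, 196.0, 349.0] [0.494 0.273 0.037] [ 0.437  0.224 -0.004] [0.552 0.356 0.097]
rack 0.65 [297.0, 327.0, 322.0, 343.0] [ 0.46  -0.014  0.015] [ 0.439 -0.037 -0.002] [0.481 0.006 0.024]
pad_a 0.96 [339.0, 154.0, 366.0, 197.0] [ 0.786 -0.102  0.009] [ 0.749 -0.129 -0.003] [ 0.833 -0.079  0.017]
pad_a 0.91 [332.0, 194.0, 357.0, 237.0] [ 0.702 -0.086  0.009] [ 0.664 -0.111 -0.003] [ 0.747 -0.067  0.019]
cup 0.65 [257.0, 178.0, 290.0, 216.0] [0.736 0.055 0.055] [ 0.699  0.021 -0.003] [0.777 0.101 0.097]
spring 0.6 [388.0, 278.0, 401.0, 324.0] [ 0.521 -0.186  0.022] [ 0.481 -0.198  0.001] [ 0.571 -0.176  0.031]
sleeve 0.96 [419.6 301.6]
sleeve 0.76 [495.  307.1]
sleeve 0.57 [341.5 219.2]
v_rest 0.97 [311.4 335.1]
v_seat 0.84 [312.4 334.9]
rack 0.8 [169.2 317.1]
rack_top_seat 0.97 [162.8 321.5]
bin 0.67 [416.4 304.2]
lower_a 0.84 [166.9 311. ]
lower_a 0.66 [162.4 330.8]
lower_b 0.84 [166.9 311. ]
lower_b 0.66 [162.4 330.8]
```

```bash
cat >> h.py <<'E'
from scipy.spatial.transform import Rotation as Rn
def down(phi):
    z=np.array([np.cos(phi),np.sin(phi),0]); y=np.array([0,0,-1.]); x=np.cross(y,z)
    return Rn.from_matrix(np.c_[x,y,z]).as_rotvec()
E
python3 - <<'E'
from h import *
s=manip.observe(); M=Rn.from_rotvec(s['ee_rot']).as_matrix(); print(M.round(3).tolist())
for nm,p in [('bin',[.52,-.235,.2]),('v',[.46,-.014,.2]),('rack',[.497,.277,.2])]:
  for phi in np.arange(-180,180,45):
    q=manip.inverse_kinematics(p,down(np.radians(phi))); print(nm,phi,None if q is None else np.round(q,2))
E
```

```text
[[-0.932, 0.0, 0.361], [-0.361, -0.0, -0.932], [0.0, -1.0, 0.0]]
bin -180 [-0.53  0.26  1.07  1.71 -0.24  1.3  -2.56]
bin -135 [ 0.65  0.18 -0.31  1.68  0.06  1.29 -2.02]
bin -90 [ 0.7   0.19 -0.36  1.67  0.07  1.29 -1.25]
bin -45 [ 0.76  0.19 -0.43  1.67  0.08  1.3  -0.47]
bin 0 [ 0.84  0.2  -0.53  1.67  0.11  1.3   0.3 ]
bin 45 [ 0.86  0.21 -0.55  1.67  0.11  1.3   1.08]
bin 90 [ 0.92  0.21 -0.62  1.67  0.13  1.3   1.85]
bin 135 [ 1.34  0.38 -1.18  1.66  0.35  1.35  2.47]
v -180 None
v -135 [ 0.73 -0.06 -0.72  1.91 -0.04  1.28 -2.34]
v -90 [ 0.74 -0.06 -0.74  1.91 -0.04  1.28 -1.55]
v -45 [ 0.72 -0.06 -0.72  1.91 -0.04  1.28 -0.77]
v 0 [ 0.7  -0.06 -0.69  1.91 -0.04  1.28  0.02]
v 45 [ 0.66 -0.06 -0.66  1.91 -0.04  1.28  0.8 ]
v 90 [ 0.76 -0.06 -0.75  1.91 -0.04  1.28  1.59]
v 135 [-0.94 -0.15  0.84  1.96  0.12  1.29  2.23]
rack -180 [ 0.41  0.37 -1.18  1.66  0.35  1.35  2.32]
rack -135 [-1.51  0.28  1.13  1.72 -0.26  1.31 -2.68]
rack -90 [ 0.46  0.42 -1.27  1.66  0.41  1.37 -2.44]
rack -45 [ 0.38  0.35 -1.13  1.66  0.32  1.34 -1.59]
rack 0 [ 0.2   0.26 -0.87  1.66  0.21  1.31 -0.71]
rack 45 [ 0.11  0.24 -0.76  1.67  0.17  1.31  0.1 ]
rack 90 [ 0.02  0.22 -0.66  1.67  0.14  1.3   0.91]
rack 135 [ 0.41  0.37 -1.18  1.66  0.35  1.35  1.54]
```

```bash
python3 - <<'E'
from h import *
import pickle
out={}
for nm,p,phi,names in [('rack',[.497,.277,.2],-12,['lower_a','rack','rack_top_seat']),('v',[.46,-.014,.16],0,['v_rest','v_seat']),('bin',[.52,-.232,.18],0,['sleeve','bin','short_sleeve'])]:
    manip.movep(p,down(np.radians(phi))); manip.wait(.2)
    pic,d,I=shot('wrist','w_%s.png'%nm); out[nm]=(pic,d,I,{})
    print(nm,manip.observe()['clock'],manip.observe()['tcp_pos'].round(4))
    for n in names:
        mm=manip.masks_of('wrist',n) if n[-4:]!='seat' else []
        mk=manip.mark_of('wrist',n); out[nm][3][n]=(mm,mk)
        for m in mm[:3]:
            C=cloud(m['region'],d,I); print(n,round(m['score'],2),np.round(m['box']).tolist(),np.median(C,0).round(4),C.min(0).round(3),C.max(0).round(3))
        for m in mk[:3]: print(' mark',n,round(m['score'],2),np.round(m['location'],1))
pickle.dump(out,open('w.pkl','wb'))
E
```

```text
rack 4.525 [0.4972 0.2768 0.2   ]
lower_a 0.81 [318.0, 185.0, 368.0, 261.0] [0.5158 0.2774 0.0416] [0.488 0.243 0.003] [0.543 0.31  0.092]
lower_a 0.74 [272.0, 186.0, 320.0, 264.0] [0.4773 0.2847 0.0414] [0.451 0.245 0.003] [0.502 0.32  0.093]
 mark lower_a 0.76 [341.1 222. ]
 mark lower_a 0.65 [295.9 222.9]
rack 0.77 [262.0, 174.0, 380.0, 298.0] [0.4945 0.265  0.0375] [ 0.434  0.2   -0.001] [0.552 0.333 0.093]
rack 0.17 [321.0, 186.0, 367.0, 263.0] [0.5156 0.2773 0.0416] [0.491 0.239 0.003] [0.542 0.312 0.092]
 mark rack 0.9 [318.4 219.5]
 mark rack_top_seat 0.85 [318.5 231.4]
v 6.1583 [ 0.4604 -0.0128  0.1601]
v_rest 0.68 [294.0, 201.0, 350.0, 260.0] [ 0.4604 -0.013   0.0132] [ 0.437 -0.039 -0.002] [0.483 0.01  0.02 ]
 mark v_rest 0.94 [321.4 226.9]
 mark v_seat 0.73 [320.3 240.6]
bin 7.4667 [ 0.5203 -0.2303  0.1804]
sleeve 0.92 [272.0, 364.0, 348.0, 406.0] [ 0.5036 -0.3738  0.029 ] [ 0.476 -0.394 -0.001] [ 0.545 -0.206  0.277]
sleeve 0.57 [286.0, 207.0, 363.0, 260.0] [ 0.5217 -0.2295  0.0409] [ 0.49  -0.258  0.002] [ 0.557 -0.209  0.05 ]
 mark sleeve 0.85 [310.1 392.9]
 mark sleeve 0.6 [326. 232.]
bin 0.91 [214.0, 130.0, 438.0, 323.0] [ 0.5156 -0.2306  0.0091] [ 0.433 -0.323 -0.003] [ 0.618 -0.151  0.18 ]
short_sleeve 0.57 [295.0, 270.0, 336.0, 313.0] [ 0.5146 -0.2762  0.0415] [ 0.497 -0.299  0.032] [ 0.532 -0.262  0.046]
 mark short_sleeve 0.88 [314.5 286.6]
```

```bash
python3 - <<'E'
import cv2,numpy as np
a=[cv2.imread('pics/w_%s.png'%n) for n in('rack','v','bin')]
cv2.imwrite('pics/combo.png',np.hstack([cv2.resize(a[0][160:310,240:400],None,fx=2.5,fy=2.5),cv2.resize(a[1][160:310,240:400],None,fx=2.5,fy=2.5)]))
E
```

```text
(no output)
```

View pics/combo.png

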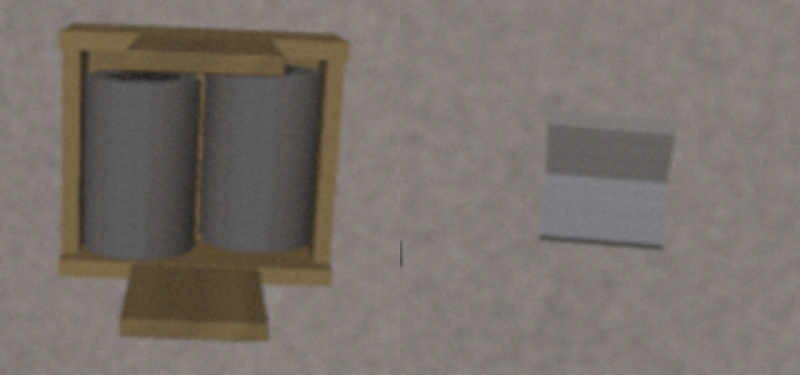

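View pics/w_bin.png

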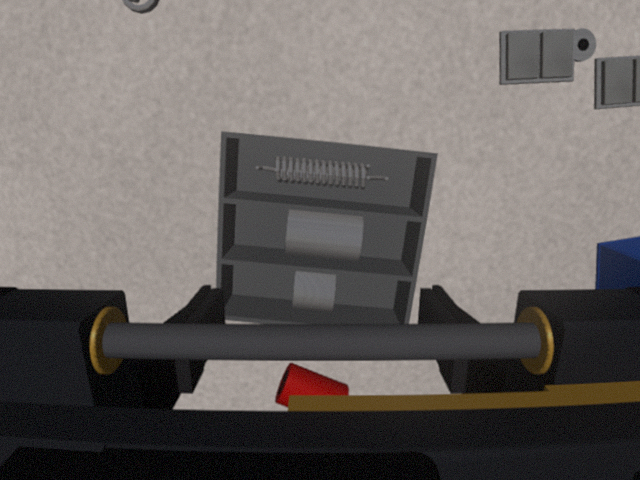

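```bash
cat > fit.py <<'E'
from h import *
from scipy.optimize import least_squares
def fitcyl(C,z0,guess,L=.06,r=.02,zfix=True):
    # axis dir angle th, centre (x,y), z ; use points near the upper surface
    def unp(p): return p[0],p[1],p[2],p[3]
    def loc(p,C):
        c,s=np.cos(p[2]),np.sin(p[2]); dx=C[:,0]-p[0]; dy=C[:,1]-p[1]
        return c*dx+s*dy,-s*dx+c*dy,C[:,2]-p[3]
    p=np.array(guess+[z0],float)
    for it in range(4):
        u,v,w=loc(p,C); k=(w>.005)&(abs(np.hypot(v,w)-r)<.008)&(abs(u)<.04)
        f=lambda p:(lambda u,v,w:np.hypot(v,w)-r)(*loc(p,C[k]))
        def g(q):
            pp=np.array([p[0]+0,p[1],q[1],q[2]]); n=np.array([-np.sin(q[1]),np.cos(q[1])]); pp[:2]=p[:2]+q[0]*n; return f(pp)
        r_=least_squares(g,[0,p[2],p[3]],loss='soft_l1',f_scale=.001)
        q=r_.x; n=np.array([-np.sin(q[1]),np.cos(q[1])]); p[:2]+=q[0]*n; p[2]=q[1]; p[3]=q[2]
        u,v,w=loc(p,C); k=(abs(np.hypot(v,w)-r)<.006)&(w>.008)
        u=u[k]; h=np.histogram(u,bins=np.arange(-.06,.06,.001)); 
        lo,hi=np.percentile(u,[1,99]); p[:2]+=(lo+hi)/2*np.array([np.cos(p[2]),np.sin(p[2])])
    return p,hi-lo,np.sqrt(np.mean(r_.fun**2)),k.sum()
E
python3 - <<'E'
from fit import *
import pickle
W=pickle.load(open('w.pkl','rb'))
def rep(n,R): p,l,e,k=R; print(n,p[:2].round(4),'deg',np.degrees(p[2]).round(2),'z',p[3].round(4),'len',l.round(4),'rms',e.round(5),k)
pic,d,I,M=W['bin']
rep('sleeve w',fitcyl(cloud(M['sleeve'][0][1]['region'],d,I),.024,[.521,-.23,0.]))
C=cloud(np.ones(d.shape,bool),d,I)
def rect(C,box,z0,z1):
    k=(C[:,2]>z0)&(C[:,2]<z1)&(C[:,0]>box[0])&(C[:,0]<box[1])&(C[:,1]>box[2])&(C[:,1]<box[3])
    return np.round(cv2.minAreaRect((C[k,:2]*1000).astype(np.float32)),1) if 0 else [np.round(x,1) for x in cv2.minAreaRect((C[k,:2]*1000).astype(np.float32))],k.sum()
print('bin rim',rect(C,[.42,.62,-.33,-.14],.044,.056))
pic,d,I,M=W['v']; C=cloud(M['v_rest'][0][0]['region'],d,I)
print('v',rect(C,[.4,.52,-.06,.05],.005,.03))
# groove: points on two facets
zs=C[:,2]; print(np.percentile(zs,[1,10,50,90,99]).round(4))
pic,d,I,M=W['rack']
for i in (0,1): rep('low w',fitcyl(cloud(M['lower_a'][0][i]['region'],d,I),.025,[.517,.277,np.radians(-102)] if i==0 else [.477,.285,np.radians(-102)]))
C=cloud(np.ones(d.shape,bool),d,I)
print('rack<38',rect(C,[.42,.57,.2,.35],.026,.042)); print('tops',rect(C,[.42,.57,.2,.35],.08,.1))
p,d,I=shot('top')
for m in manip.masks_of('top','lower_a')[:2]: 
    C=cloud(m['region'],d,I); c=np.median(C,0); rep('low t',fitcyl(C,.025,[c[0],c[1],np.radians(-102)]))
m=[m for m in manip.masks_of('top','sleeve') if m['box'][0]<450]
if m: rep('sleeve t',fitcyl(cloud(m[0]['region'],d,I),.024,[.521,-.23,0.]))
C=cloud(np.ones(d.shape,bool),d,I)
print('bin rim',rect(C,[.42,.62,-.33,-.14],.044,.06));print('rack<38',rect(C,[.42,.57,.2,.35],.026,.042)); print('tops',rect(C,[.42,.57,.2,.35],.08,.1));print('v',rect(C,[.4,.52,-.06,.05],.008,.03))
E
```

```text
sleeve w [ 0.5217 -0.2332] deg -4.89 z 0.0231 len 0.0585 rms 0.0006 3305
bin rim ([array([ 518.7, -232.1]), array([148.3, 159. ]), np.float64(84.7)], np.int64(6651))
v ([array([460.7, -12.7]), array([43.5, 40. ]), np.float64(85.4)], np.int64(2579))
[0.0065 0.0086 0.0132 0.017  0.0183]
low w [0.5163 0.276 ] deg -104.3 z 0.0242 len 0.0583 rms 0.00066 2992
low w [0.4755 0.2824] deg -104.52 z 0.0242 len 0.0591 rms 0.0009 3042
rack<38 ([array([496.1, 280. ]), array([84.5, 95.2]), np.float64(75.5)], np.int64(5959))
tops ([array([496.3, 280. ]), array([84.4, 43.8]), np.float64(75.7)], np.int64(1407))
low t [0.4749 0.2794] deg -104.52 z 0.0255 len 0.056 rms 0.00183 445
low t [0.5162 0.2726] deg -104.06 z 0.0255 len 0.0576 rms 0.00195 487
sleeve t [ 0.521  -0.2347] deg -6.44 z 0.0254 len 0.0593 rms 0.00189 365
bin rim ([array([ 522.2, -200.8]), array([ 80.7, 157.4]), np.float64(84.8)], np.int64(671))
rack<38 ([array([495.6, 278.1]), array([86.4, 97.2]), np.float64(75.1)], np.int64(1049))
tops ([array([496.1, 278. ]), array([85.1, 44.7]), np.float64(76.0)], np.int64(232))
v ([array([449.4,  -3. ]), array([ 63.3, 103.2]), np.float64(61.7)], np.int64(418))
```

```bash
python3 - <<'E'
from fit import *
import pickle
W=pickle.load(open('w.pkl','rb'))
pic,d,I,M=W['v']; C=cloud(M['v_rest'][0][0]['region'],d,I)
print(at_z([[322,231.2]],.008,I).round(4))
def f(p):
    n=np.array([-np.sin(p[1]),np.cos(p[1])]); v=(C[k,:2]-[.4607,-.0127])@n-p[0]
    return p[2]+np.tan(np.pi/6)*abs(v)-C[k,2]
k=C[:,2]>.007
r=least_squares(f,[0,-.08,.008],loss='soft_l1',f_scale=.001); print(r.x[0],np.degrees(r.x[1]),r.x[2],np.abs(r.fun).mean())
a=np.radians(-5.2); R=down(a)
c=np.array([.5217,-.2330])
manip.movep([*c,.10],R)
print(manip.line_to([*c,.011],feed=.08,threshold=12))
s=manip.observe(); print(s['tcp_pos'].round(4),s['ft_force'].round(2))
manip.move_gripper(.05,30); s=manip.observe(); print(s['gripper_width'],s['tcp_pos'].round(4),s['ft_force'].round(2),s['clock'])
shot('wrist','g1.png')
E
```

```text
[[ 0.4604 -0.0125  0.008 ]]
0.00040755201250840863 -4.868967483756021 0.0072430673755672055 0.0010807815172610095
False
[ 0.5222 -0.2332  0.0116] [-0.23  0.91  0.06]
0.05947701686951172 [ 0.5219 -0.2331  0.0111] [ 0.36 -0.36  0.23] 10.1917
```

View pics/g1.png

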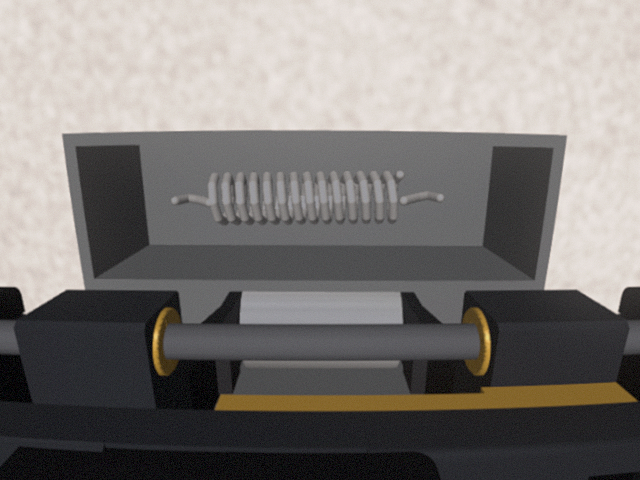

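```bash
python3 - <<'E'
from fit import *
a=np.radians(-5.2); R=down(a)
manip.line_to([.5219,-.2331,.13],feed=.12); s=manip.observe(); print(s['gripper_width'],s['ft_force'].round(2))
R2=down(np.radians(-4.8)); c=[.4606,-.0125]
manip.movep([*c,.10],R2); manip.line_to([*c,.035],feed=.1); manip.wait(.1)
s=manip.observe(); print(s['gripper_width'],s['tcp_pos'].round(4),s['ft_force'].round(2),s['clock'])
pic,d,I=shot('wrist','v1.png')
p,l,e,k=None,None,None,None
for m in manip.masks_of('wrist','sleeve')[:2]: print(m['score'],m['box'])
E
```

```text
0.05983424709863808 [-0.34  0.22 -3.4 ]
0.05976439143470087 [ 0.4614 -0.0126  0.0357] [-0.83 -0.89 -2.9 ] 13.2
0.95 [240.8, 267.2, 404.2, 366.7]
```

View pics/v1.png

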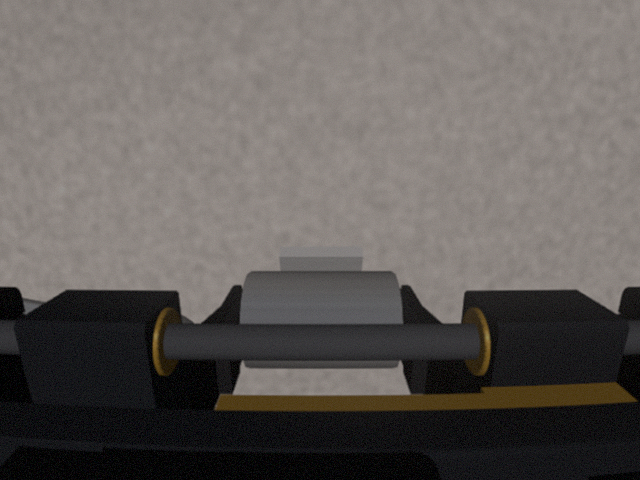

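```bash
python3 - <<'E'
from fit import *
c=[.4606,-.0125]
print(manip.line_to([*c,.0165],feed=.02,threshold=5))
s=manip.observe(); print(s['tcp_pos'].round(4),s['ft_force'].round(2))
manip.move_gripper(.085); manip.wait(.4); s=manip.observe(); print(s['gripper_width'],s['tcp_pos'].round(4),s['ft_force'].round(2),s['clock'])
manip.line_to([*c,.14],feed=.15)
R=down(np.radians(-94.8))
manip.movep([c[0],c[1],.14],R); manip.wait(.2)
pic,d,I=shot('wrist','v2.png')
for m in manip.masks_of('wrist','sleeve')[:2]:
    C=cloud(m['region'],d,I); q=np.median(C,0); print(m['score'],m['box'],q.round(4))
    p,l,e,k=fitcyl(C,.031,[q[0],q[1],np.radians(-4.8)]); print(p[:2].round(4),np.degrees(p[2]),p[3],l,e,k)
print(manip.observe()['clock'])
E
```

```text
True
[ 0.4603 -0.0125  0.0182] [ 0.48 -0.42  5.19]
0.08471483374404853 [ 0.459  -0.0125  0.0172] [ 0.39 -0.29  0.89] 15.2417
0.63 [292.6, 200.8, 349.1, 295.1] [ 0.463  -0.0128  0.0475]
[ 0.4599 -0.0126] -4.727632934202387 0.030248541352115507 0.05909561444508788 0.0008795389674683243 4593
17.9083
```

View pics/v2.png

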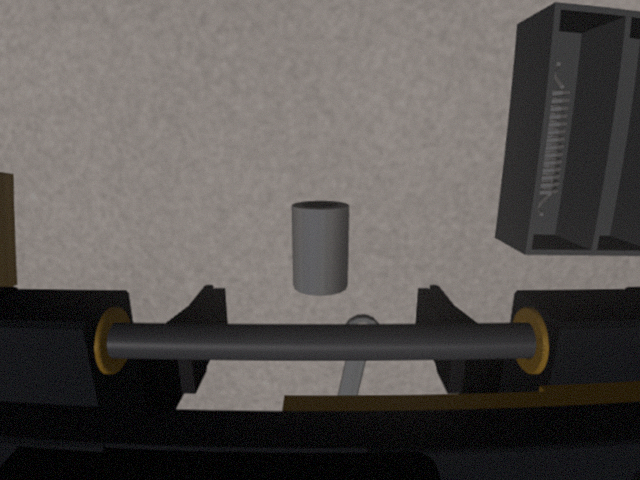

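```bash
python3 - <<'E'
from fit import *
R=down(np.radians(-94.7)); c=[.4602,-.0126]
manip.line_to([*c,.06],R,feed=.12)
print(manip.line_to([*c,.0225],feed=.06,threshold=8))
s=manip.observe(); print(s['tcp_pos'].round(4),s['ft_force'].round(2))
manip.move_gripper(.03,30); s=manip.observe(); print(s['gripper_width'],s['tcp_pos'].round(4),s['ft_force'].round(2),s['clock'])
manip.line_to([*c,.15],feed=.12); manip.wait(.1); s=manip.observe(); print(s['gripper_width'],s['ft_force'].round(2))
print(s['tcp_pos'])
phi=np.radians(-14.4); c=[.4961,.2797]
manip.movep([*c,.15],down(phi)); 
manip.line_to([*c,.09],feed=.1); manip.wait(.2); s=manip.observe(); print(s['tcp_pos'].round(4),s['gripper_width'],s['ft_force'].round(2),s['clock'])
pic,d,I=shot('wrist','r1.png')
for m in manip.masks_of('wrist','sleeve')[:3]:
    C=cloud(m['region'],d,I); q=np.median(C,0); print(m['score'],m['box'],q.round(4))
    p,l,e,k=fitcyl(C,.099,[q[0],q[1],np.radians(-104.4)]); print(p[:2].round(4),np.degrees(p[2]),p[3],l,e,k)
E
```

```text
False
[ 0.4603 -0.0124  0.0225] [-0.52 -0.64  1.73]
0.03988930644499375 [ 0.4604 -0.0116  0.0226] [-0.87  3.05 -0.65] 20.325
0.03932117723219307 [-0.23  0.3  -2.88]
[ 0.45953921 -0.01252031  0.1491672 ]
[0.4965 0.2801 0.0907] 0.03960464395190447 [ 0.58  0.55 -3.2 ] 23.7167
0.79 [273.4, 234.5, 370.0, 392.9] [0.4985 0.2947 0.1149]
[0.4962 0.2807] -104.72056873783973 0.0981563468189776 0.05738276084016609 0.001213262585250965 9124
```

View pics/r1.png

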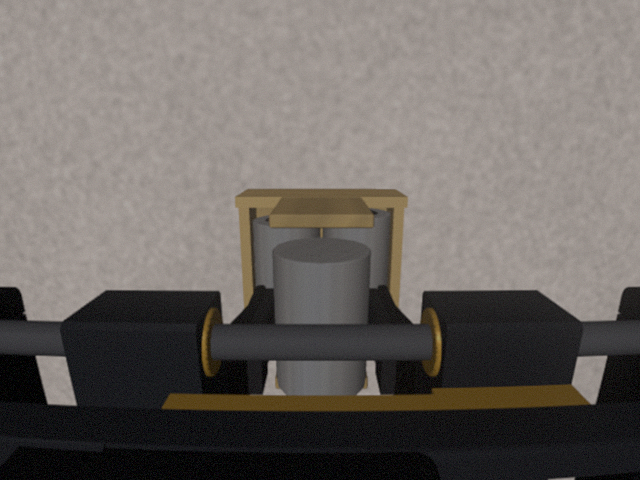

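```bash
python3 - <<'E'
from fit import *
c=[.4961,.2797]
pic,d,I=shot('wrist'); m=manip.masks_of('wrist','sleeve')[0]; C=cloud(m['region'],d,I)
t=np.radians(-104.4); u=(C[:,:2]-[.4962,.2807])@[np.cos(t),np.sin(t)]
v=(C[:,:2]-[.4962,.2807])@[-np.sin(t),np.cos(t)]
for a in np.arange(-.03,.03,.01):
    k=(u>a)&(u<a+.01)&(abs(v)<.006)&(C[:,2]<.13); print(round(a,3),k.sum(),np.median(C[k,2]).round(4) if k.any() else '')
manip.line_to([*c,.058],feed=.05)
print(manip.line_to([*c,.0465],feed=.012,threshold=4)); s=manip.observe(); print(s['tcp_pos'].round(4),s['gripper_width'],s['ft_force'].round(2),s['clock'])
shot('wrist','r2.png'); shot('scene','s2.png')
E
```

```text
-0.03 1496 0.1164
-0.02 821 0.1177
-0.01 422 0.1178
0.0 0 
0.01 601 0.1178
0.02 421 0.1177
True
[0.4966 0.2795 0.0508] 0.03913397514035618 [ 0.69 -0.7   4.26] 25.35
```

View pics/r2.png

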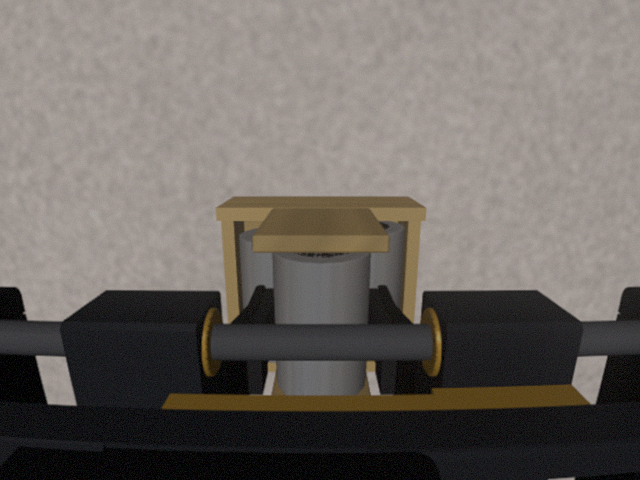

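```bash
python3 - <<'E'
from fit import *
manip.move_gripper(.058); manip.wait(.4)
c=manip.observe()['tcp_pos'][:2]
manip.line_to([*c,.12],feed=.08); manip.line_to([*c,.2],feed=.15); manip.wait(.2)
pic,d,I=shot('wrist','r3.png'); shot('scene','s3.png')
L=[('sleeve',m) for m in manip.masks_of('wrist','sleeve')[:3]]+[('low',m) for m in manip.masks_of('wrist','lower_a')[:3]]
for n,m in L:
    C=cloud(m['region'],d,I); q=np.median(C,0)
    p,l,e,k=fitcyl(C,q[2]-.018,[q[0],q[1],np.radians(-104.4)]); 
    t=np.radians(-104.4); dd=p[:2]-[.4962,.28]
    print(n,round(m['score'],2),m['box'],p[:2].round(4),np.degrees(p[2]).round(2),p[3].round(4),l.round(4),e.round(5),k,'u,v',(dd@[np.cos(t),np.sin(t)]).round(4),(dd@[-np.sin(t),np.cos(t)]).round(4))
print(manip.observe()['clock'],manip.observe()['gripper_width'])
E
```

```text
sleeve 0.85 [300.4, 190.9, 352.6, 274.9] [0.496  0.2791] -104.44 0.0585 0.059 0.00087 3775 u,v 0.0009 0.0001
low 0.91 [277.0, 190.1, 313.4, 262.5] [0.4759 0.2823] -104.66 0.0242 0.0591 0.00086 1419 u,v 0.0028 -0.0202
low 0.62 [342.3, 182.8, 370.5, 263.4] [0.5163 0.2762] -104.07 0.0242 0.0591 0.00071 1440 u,v -0.0013 0.0204
28.625 0.0578194282474665
```

View pics/r3.png

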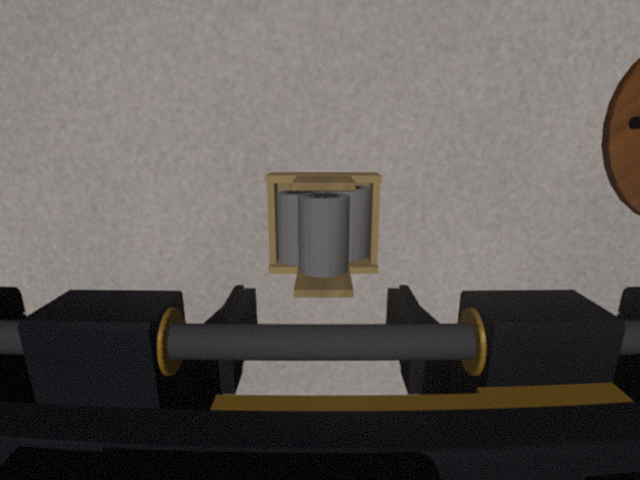

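View pics/s3.png

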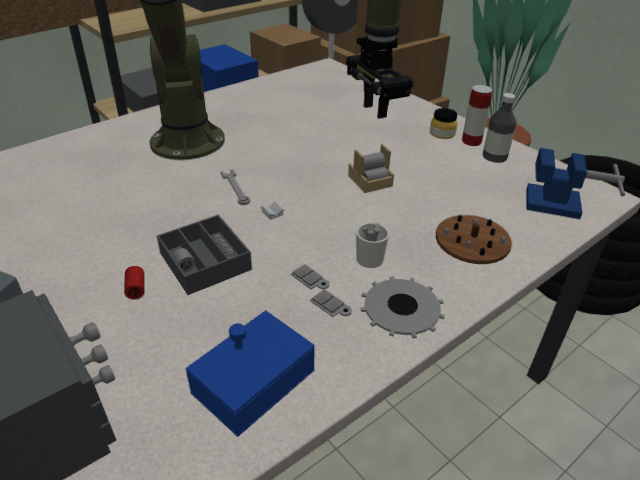

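The long bush sits saddled at pixel (325, 235) in the wrist view, on both lower bushes. The scene view shows the cup, pads, spring and red look-alike unmoved.

```bash
python3 -c "
from cell import manip
manip.finish_job(); print('done')"
```

```text
the job is handed in; nothing more can be done
done
```

The long bush now rests on the two lower bushes in the rack, let go, and the job is handed in at about 28.6 s of the 58 s allowed. No verdict is reported back, so the figures below are my own measurements from the last wrist-camera picture.

- **V-block stop:** I gripped the bush by its ends in the middle slot and laid it in the groove. After release it lay within about 1 mm of the seat with its axis aligned. I then took it again round its middle.
- **Lowering into the rack:** I lowered it at 12 mm/s and stopped on first contact, at seat height, before letting go. It was not dropped.
- **Final position of the bush:** it is about 0.9 mm off along the axis and 0.1 mm across. The measured height is 58.5 mm against 59 mm, and the axis is within about 0.1° of the rack's.
- **Lower bushes:** they measured 20.2 mm and 20.4 mm either side of the rack's centre line, still on the floor.
- **Other things:** the scene view shows no visible change in the pads, cup, spring, short bush or red look-alike. I did not measure them again.

The top and wrist cameras disagreed by 2–3 mm along y at the rack. I used the wrist camera's values there, and the contact height agreed with them. The contact forces on the two lower bushes could not be measured directly.

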